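Clear the pottery painting table

ROBOT

A 6-joint arm with a two-finger parallel gripper is mounted at the origin on the work surface. World frame = base frame: x ahead of the robot, y to its left, z up, the work surface at z = 0. Lengths are in mm, angles in degrees, forces in N, time in s.
With the tool pointing down it reaches from about 300 to 850 mm from the base axis. Payload 4.2 kg.
Tool frame: the origin (TCP) lies on the centre line of the jaws, within the pads' length; the fingertips stand 14 mm ahead of it and the grasp point (between the pads) lies 5 mm behind it; z points along the fingers, y is the line along which they close (so a half turn about z gives the same grasp; the last joint's range is limited). The gripper opens to 91 mm and grips with 3 to 60 N. Pads are 32 mm wide; open, the fingers measure 118 mm over their backs; the gripper's body (76 mm by 178 mm) begins 60 mm behind the grasp point.
Start: joints at [67.437, 18.312, 89.639, -0, 72.044, -1.146], TCP at [209.969, 535.311, 197.076] pointing down, gripper open.
Joint ranges: [-177.97, 177.97], [-48.28, 115.42], [12.27, 149.76], [-77.06, 257.06], [2.81, 150.46], [-146.56, 146.56]. Speed limits (degrees/s): [147.25, 147.25, 180, 180, 180, 180].

INTERFACE

Orientations are given as [roll, pitch, yaw] about the fixed x, y, z axes, in that order (R = Rz(yaw) Ry(pitch) Rx(roll)).
In Python, from workcell import env gives the robot as it stands.
- The arm moves only by the tool arm_command, never from a script. Its argument "motion" is a list of rows, each an object with "offset": the shift along the tool's x, y, z in m, a list of three; "spin": the turn about the tool's z in rad. In form: [{"offset": [tx, ty, tz], "spin": spin}, ...]. A call has 1 to 5 rows; each row shifts and turns the commanded pose from where the row before left it, along the tool's axes as they then stand; what a row does not reach is not made up. A row lasts 1/8 s, in which the tool goes at most 62.5 mm and 10.7 degrees, less where a joint would pass 70% of its speed; a pose out of reach is approached as far as the arm can. A call with a gripper value outside its range is refused whole. "jaw" is the finger opening in m, from 0 to 0.0912, set as the call begins (left out, the last holds). The fingers move at their own pace and stop on an object; "newtons" is the grip in N (left out, the last holds). Time passes only in rows, so rows that do not move let the fingers close. It gives the time, the measured TCP pose, the force, the opening and the grip force at its end, in the units of the state.
- env.state(): the state, without advancing time (a new reading comes with each control period).
- env.grab_frame(name): name is "side" or "top"; returns (picture, depth): 400x640x3 uint8, blue, green, red; 400x640 float32, mm along the optical axis (not along the pixel's ray), 0 where there is no reading.
- env.camera_model(name): a dict with "fx", "fy", "cx", "cy" (pixels), "eye" and "rotation" of the camera in the world. Camera axes: x right, y down, z forward; pixel columns grow to the right and rows downward; lengths in mm; the calibration is good to about 2 mm. A picture is of the moment at which its call begins. camera_model takes no time and is no camera call.
- env.job_done(): hands the job in; it is judged then, once.
Trained networks look in the newest picture that a camera, given by its name, has taken for a name from the list of things; names that differ only in an ending like _2 or _b are one class to them, and where a whole thing is asked for, a point or a joint stands for the part that bears it (a point fixed in the world has none). Each returns a list of dicts, best first, with "score" (0 to 1); they miss things now and then, are a little off and sometimes report something else, mostly with a low value. They report only what shows in the picture. A call takes as long as a camera call. They do not tell look-alikes from the thing itself.
- env.boxes_of(camera, target): "bbox" ([left, top, right, bottom] in pixels, round what is visible of it).
- env.pinpoint(camera, target): "location" ([column, row] in pixels: a listed point, or the origin of a listed thing).
The state is a dict: "time_s": time; "qpos": joint angles; "qvel": joint speeds; "effort": joint torques, N m; "ee_pos": TCP position; "ee_rot": TCP orientation; "force": force on the tool from outside, world axes, zero at the start; "torque": the same for the moment, N m; "gripper_width": finger opening in mm; "gripper_force": force on a finger pad.
Only numpy, scipy, OpenCV 4.12 (cv2) and the standard library are available. Lean on these libraries where they do the work, as an engineer would, in place of code of your own. Each camera call takes 0.05 s, during which the arm holds its last target. There are 200 camera calls.

TASK

Painting is over: put each thing where it belongs. Stand the red glaze jar in the red-floored tray and the green jar in the green-floored tray, stand the unpainted tomato in the white tub, lay the brush lengthwise in the long grey tray, and stand the freshly painted tomato in the middle of the round kiln slab, keeping it upright all the way.

Things in the scene. Friction and masses are not known exactly. Their poses are not given: they have to be found in the camera images.
- red_jar: loose glaze jar, red body and red lid with a white paper band and white dot, standing: cylinder 46 mm in diameter up to 48 mm high, then a lid 41 mm in diameter, 65 mm high over all. Origin: centre of its underside, z up
- green_jar: loose glaze jar, green body and green lid with a white paper band and white dot, standing: cylinder 46 mm in diameter up to 48 mm high, then a lid 41 mm in diameter, 65 mm high over all. Origin: centre of its underside, z up
- painted_tomato: freshly painted ceramic tomato ornament, red with a green five-leaf stalk on top, standing on its flat base (34 mm across): widest, 54 mm, from 19 to 35 mm above the base, 54 mm high with the stalk. Loose. Origin: centre of its underside, z up
- bare_tomato: unpainted ceramic tomato ornament, cream-white all over, standing on its flat base (34 mm across): widest, 54 mm, from 19 to 35 mm above the base, 54 mm high with the stalk. Loose. Origin: centre of its underside, z up
- brush: loose flat glaze brush lying on the table, 140 mm long (x from -70 to +70 mm), 14 mm thick; blue handle 16 mm wide from x -70 to +15 mm, steel ferrule 20 mm wide, dark bristle head 24 mm wide at +x, treated as rigid. Origin: middle of its length, on its underside; x along the brush towards the bristles, z up
- red_tray: fixed shallow square wooden tray with a red floor, where the red jar belongs: inside 76 x 76 mm, walls 4 mm thick and 14 mm high over the table, inner floor 4 mm above the origin. Origin: centre of its underside, on the table; x and y along its sides
- green_tray: fixed shallow square wooden tray with a green floor, where the green jar belongs: inside 76 x 76 mm, walls 4 mm thick and 14 mm high over the table, inner floor 4 mm above the origin. Origin: centre of its underside, on the table; x and y along its sides
- white_tub: fixed shallow square white plastic tub with two teal clips outside, where the unpainted tomato belongs: inside 82 x 82 mm, walls 4 mm thick and 12 mm high over the table, inner floor 4 mm above the origin. Origin: centre of its underside, on the table; x and y along its sides
- kiln_slab: fixed round charcoal-black kiln slab without a rim, where the painted tomato belongs: 92 mm in diameter, top 12 mm above the origin. Origin: centre of its underside, on the table
- brush_tray: fixed long shallow grey tray, where the brush belongs: inside 170 mm (its x) x 76 mm (its y), walls 4 mm thick and 10 mm high over the table, inner floor 4 mm above the origin. Origin: centre of its underside, on the table
There are look-alikes about, which are no part of the job. Leave any purple look-alike of the bare_tomato alone. What is shaped like the red_tray but blue is not meant.

How it is judged:
By the outcome, as a careful person would: the job done as asked, in the order asked, and still so for the second after the job is handed in, with the robot touching nothing.
It also fails if it takes over 128 s, if anything falls off the work surface, if the arm or the gripper's body presses on something with over 40 N, if the wrist force passes 120 N, or if a joint passes its speed limit or range.

## Working session

There is one attempt and no reset: what is moved stays moved. The work goes in short steps, Python scripts to look and compute and a tool call to move; the robot and the scene stay as the last step left them, time stands still between calls to the robot, and variables do not carry over. Pictures are saved under pics/ and viewed, at most 14 in all, crops included, and the job is handed in when it is done.

Besides the shell and the picture viewer there is one more tool, called after "Call:" as name(argument=value, ...), one argument or row to a line, values as JSON. arm_command: Moves the arm, as the interface text tells. Its arguments: {"type":"object","properties":{"motion":{"type":"array"},"jaw":{"type":"number"},"newtons":{"type":"number"}},"required":["motion"]}

```bash
ls; mkdir -p pics
cat > h.py <<'E'
import numpy as np, cv2
from workcell import env
def world(cam,u,v,d=None,z=None):
    c=env.camera_model(cam); R=np.array(c["rotation"]); e=np.array(c["eye"])
    r=R@np.array([(u-c["cx"])/c["fx"],(v-c["cy"])/c["fy"],1])
    s=d if d is not None else (z-e[2])/r[2]
    return e+s*r
E
python3 - <<'E'
from h import *
for n in("top","side"):
    p,d=env.grab_frame(n); cv2.imwrite(f"pics/{n}0.png",p); np.save(f"{n}0.npy",d)
    print(env.camera_model(n))
    for t in "red_jar green_jar painted_tomato bare_tomato brush red_tray green_tray white_tub kiln_slab brush_tray".split():
        print(n,t,[(np.round(x["location"]).tolist(),round(x["score"],2),np.round(world(n,*x["location"],z=0)[:2]).tolist()) for x in env.pinpoint(n,t)])
print(env.state())
E
```

```text
pics
{'fx': 372.7064654291998, 'fy': 372.7064654291998, 'cx': 316.0762987740077, 'cy': 200.73358931318674, 'eye': array([ 338.90964438,   15.13627004, 1039.2249365 ]), 'rotation': array([-1.66910741e+02,  1.44109852e-01, -9.47827701e+01])}Traceback (most recent call last):
  File "<stdin>", line 6, in <module>
  File "h.py", line 6, in world
    s=d if d is not None else (z-e[2])/r[2]
                                       ~^^^
IndexError: invalid index to scalar variable.
```

View pics/top0.png

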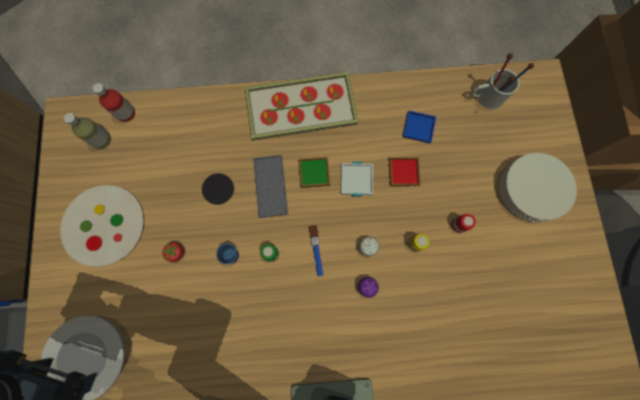

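The top picture shows the painted tomato at (173,251), green jar (269,252), brush (316,250), bare tomato (369,246) and red jar (465,222). The targets are the slab at (218,188), brush tray (270,186), green tray (314,172), tub (357,179) and red tray (404,172).

Possible mix-ups:
- **Red jar:** yellow jar (421,241), blue jar (228,254) and red bottle (115,103).
- **Bare tomato:** purple tomato (368,287).
- **Painted tomato:** the tomatoes in the box (300,105).
- **Red tray:** blue tray (419,127).

The camera rotation is given as RPY.

```bash
sed -i 's/R=np.array(c\["rotation"\])/R=Ro.from_euler("xyz",c["rotation"],degrees=True).as_matrix()/; 1a from scipy.spatial.transform import Rotation as Ro' h.py
python3 - <<'E'
from h import *
for n in("top","side"):
    p,d=env.grab_frame(n); cv2.imwrite(f"pics/{n}1.png",p); np.save(f"{n}1.npy",d)
    if n=="top": cv2.imwrite("pics/crop1.png",cv2.resize(p[140:310,150:490],None,fx=2.3,fy=2.3,interpolation=cv2.INTER_CUBIC))
    for t in "red_jar green_jar painted_tomato bare_tomato brush red_tray green_tray white_tub kiln_slab brush_tray".split():
        print(n,t,[(np.round(x["location"]).tolist(),round(x["score"],2),np.round(world(n,*x["location"],z=0)[:2]).tolist()) for x in env.pinpoint(n,t)])
# colour/depth measurement from top
p=cv2.imread("pics/top1.png"); d=np.load("top1.npy"); hsv=cv2.cvtColor(p,cv2.COLOR_BGR2HSV)
vv,uu=np.mgrid[:400,:640]
c=env.camera_model("top"); R=Ro.from_euler("xyz",c["rotation"],degrees=True).as_matrix()
W=np.stack([(uu-c["cx"])/c["fx"]*d,(vv-c["cy"])/c["fy"]*d,d],-1)@R.T+c["eye"]; np.save("W.npy",W)
print("table z",np.median(W[300:340,400:500,2]))
for n,(u,v) in dict(tom=(173,251),blue=(228,254),green=(269,252),bare=(369,246),yellow=(421,241),red=(465,222),purple=(368,287)).items():
    P=W[v-18:v+19,u-18:u+19].reshape(-1,3); z=P[:,2].max(); Q=P[P[:,2]>z-22]; q=P[P[:,2]>25]
    print(n,"top z",z.round(),"mid",((Q.max(0)+Q.min(0))/2)[:2].round(),Q[:,:2].mean(0).round(),q[:,:2].mean(0).round())
def obj(n,m,x0,y0,x1,y1,z):
    k=np.zeros((400,640),np.uint8); k[y0:y1,x0:x1]=m[y0:y1,x0:x1]
    pts=np.argwhere(k)[:,::-1].astype(float)
    X=np.array([world("top",a,b,z=z)[:2] for a,b in pts],np.float32)
    print(n,len(X),cv2.minAreaRect(X))
H,S,V=cv2.split(hsv)
obj("slab",V<60,195,165,242,212,12)
obj("btray",S<70,250,150,290,222,8)
obj("gtray",(H>45)&(H<85)&(S>120),295,152,334,192,4)
obj("rtray",((H<8)|(H>172))&(S>170),384,152,424,192,4)
obj("tub",(S<60)&(V>90),336,158,378,200,12)
obj("brushblue",(H>95)&(H<130)&(S>100),300,220,332,282,14)
obj("brushall",((H>95)&(H<130)&(S>60))|(V<75)|(S<70),305,222,328,278,14)
print({k:np.round(v,2) for k,v in env.state().items()})
E
```

```text
top red_jar [([460.0, 223.0], 0.9, [481.0, -402.0])]
top green_jar [([270.0, 253.0], 0.7, [443.0, 136.0]), ([357.0, 181.0], 0.32, [627.0, -126.0]), ([402.0, 173.0], 0.22, [642.0, -260.0])]
top painted_tomato [([178.0, 253.0], 0.9, [463.0, 391.0]), ([354.0, 178.0], 0.74, [637.0, -119.0]), ([265.0, 186.0], 0.33, [637.0, 142.0])]
top bare_tomato [([362.0, 287.0], 0.8, [329.0, -108.0]), ([369.0, 247.0], 0.74, [436.0, -137.0])]
top brush [([313.0, 249.0], 0.85, [443.0, 17.0])]
top red_tray [([420.0, 126.0], 0.79, [782.0, -332.0]), ([403.0, 172.0], 0.73, [644.0, -262.0])]
top green_tray [([220.0, 189.0], 0.67, [637.0, 271.0]), ([314.0, 171.0], 0.64, [669.0, -4.0])]
top white_tub [([355.0, 182.0], 0.9, [625.0, -119.0])]
top kiln_slab [([218.0, 188.0], 0.91, [641.0, 278.0])]
top brush_tray [([268.0, 182.0], 0.85, [649.0, 131.0])]
side red_jar [([354.0, 121.0], 0.78, [473.0, -422.0]), ([282.0, 243.0], 0.73, [632.0, 130.0])]
side green_jar [([361.0, 254.0], 0.56, [437.0, 143.0])]
side painted_tomato [([340.0, 360.0], 0.62, [471.0, 406.0]), ([352.0, 125.0], 0.26, [478.0, -394.0])]
side bare_tom
[... 814 characters left out ...]
z 1039.0 mid [339.  15.] [339.  15.] [ 432. -259.]
red top z 1039.0 mid [339.  15.] [339.  15.] [ 472. -384.]
purple top z 1039.0 mid [339.  15.] [339.  15.] [ 330. -117.]
slab 714 ((636.8624877929688, 275.200439453125), (82.92912292480469, 86.50794219970703), 88.14342498779297)
btray 1743 ((634.5359497070312, 126.12220764160156), (178.84408569335938, 83.25823211669922), 2.1801717281341553)Traceback (most recent call last):
  File "<stdin>", line 24, in <module>
  File "<stdin>", line 19, in obj
  File "h.py", line 5, in world
    c=env.camera_model(cam); R=Ro.from_euler("xyz",c["rotation"],degrees=True).as_matrix(); e=np.array(c["eye"])
ValueError: time passes only in moves, steps and waits
```

View pics/crop1.png

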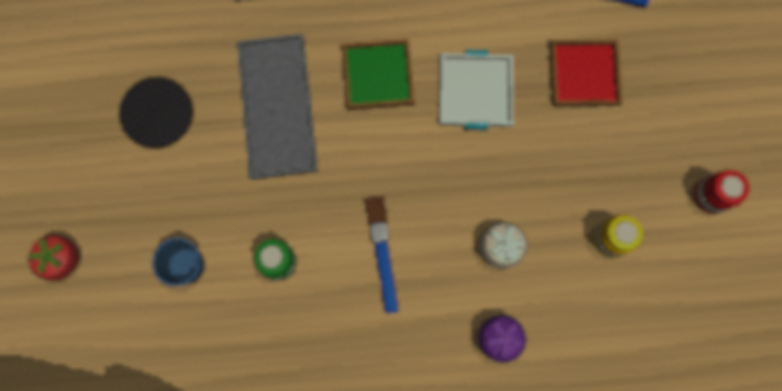

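View pics/side1.png

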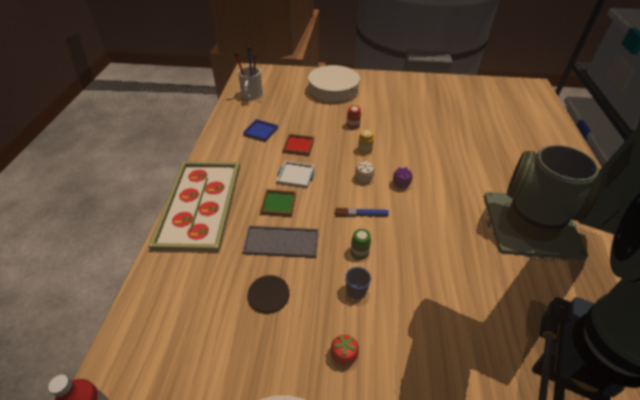

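The crop confirms the picks: red tomato with green stalk, green and red jars with white dots, cream tomato (not the purple one), and the brush with its bristles away from the robot. The side picture agrees. I'll now refine the positions with the camera model cached.

```bash
cat > h.py <<'E'
import numpy as np, cv2
from scipy.spatial.transform import Rotation as Ro
from workcell import env
C={}
def cm(n):
    if n not in C:
        c=env.camera_model(n); C[n]=(c,Ro.from_euler("xyz",c["rotation"],degrees=True).as_matrix(),np.array(c["eye"]))
    return C[n]
def rays(n,u,v):
    c,R,e=cm(n); u=np.asarray(u,float); v=np.asarray(v,float)
    return np.stack([(u-c["cx"])/c["fx"],(v-c["cy"])/c["fy"],np.ones_like(u)],-1)@R.T,e
def onz(n,u,v,z):
    r,e=rays(n,u,v); return e+r*((z-e[2])/r[...,2])[...,None]
def cloud(n,d):
    vv,uu=np.mgrid[:400,:640]; r,e=rays(n,uu,vv); W=e+r*d[...,None]; W[d<=0]=np.nan; return W
def off(p,yaw):  # world vector -> tool xy (tool down, R=Rz(yaw)Rx(180)) 
    c,s=np.cos(np.radians(yaw)),np.sin(np.radians(yaw)); return c*p[0]+s*p[1], s*p[0]-c*p[1]
E
cat > m.py <<'E'
from h import *
import sys
def measure(p,d):
    W=cloud("top",d); H,S,V=cv2.split(cv2.cvtColor(p,cv2.COLOR_BGR2HSV))
    def obj(n,m,x0,y0,x1,y1,z):
        k=np.zeros((400,640),np.uint8); k[y0:y1,x0:x1]=m[y0:y1,x0:x1]
        v,u=np.nonzero(k); X=onz("top",u,v,z)[:,:2].astype(np.float32)
        r=cv2.minAreaRect(X); print(n,len(X),np.round(r[0]),np.round(r[1]),round(r[2],1),"mean",X.mean(0).round())
    for n,(u,v) in dict(tom=(173,251),green=(269,252),bare=(369,246),red=(465,222)).items():
        P=W[v-18:v+19,u-18:u+19].reshape(-1,3); P=P[np.isfinite(P[:,0])]; P=P[P[:,2]>28]; t=P[:,2].max(); T=P[P[:,2]>t-8]
        print(n,"top",t.round(),"mid>28",((P.max(0)+P.min(0))/2)[:2].round(),"ext",np.ptp(P,0)[:2].round(),"topmean",T[:,:2].mean(0).round())
    obj("slab",V<60,195,165,242,212,12)
    obj("btray",S<70,250,150,290,222,8)
    obj("gtray",(H>45)&(H<85)&(S>120),295,152,334,192,4)
    obj("rtray",((H<8)|(H>172))&(S>190),384,152,424,192,4)
    obj("tub",(S<60)&(V>90),336,158,378,200,12)
    obj("brushblue",(H>95)&(H<130)&(S>140),300,220,332,282,14)
    obj("reddot",(S<90)&(V>130),455,210,478,235,65)
    obj("greendot",(S<90)&(V>110),258,240,282,265,65)
    K=np.where((W[...,2]>7)&(W[...,2]<25)); 
    k=(K[1]>300)&(K[1]<332)&(K[0]>220)&(K[0]<282); X=W[K[0][k],K[1][k],:2].astype(np.float32)
    if len(X)>3: print("brush",len(X),cv2.minAreaRect(X),W[K[0][k],K[1][k],2].mean())
if __name__=="__main__":
    measure(cv2.imread("pics/top1.png"),np.load("top1.npy"))
    print({k:np.round(v,2) for k,v in env.state().items()})
E
python3 m.py
```

```text
tom top 56.0 mid>28 [465. 393.] ext [52. 51.] topmean [465. 393.]
green top 70.0 mid>28 [439. 134.] ext [43. 44.] topmean [441. 135.]
bare top 58.0 mid>28 [ 436. -133.] ext [52. 53.] topmean [ 436. -134.]
red top 70.0 mid>28 [ 476. -396.] ext [44. 43.] topmean [ 477. -397.]
slab 714 [637. 275.] [83. 87.] 88.1 mean [637. 275.]
btray 1743 [635. 126.] [179.  83.] 2.2 mean [633. 126.]
gtray 591 [666.  -3.] [72. 73.] 0.1 mean [666.  -3.]
rtray 598 [ 646. -264.] [74. 73.] 85.2 mean [ 647. -265.]
tub 992 [ 633. -124.] [ 90. 105.] 84.3 mean [ 633. -123.]
brushblue 115 [412.   8.] [78. 11.] 4.3 mean [411.   8.]
reddot 58 [ 478. -398.] [21. 19.] 85.2 mean [ 477. -398.]
greendot 83 [440. 136.] [24. 23.] 85.2 mean [441. 136.]
brush 338 ((439.5449523925781, 9.372905731201172), (139.55088806152344, 23.623014450073242), 3.2210328578948975) 14.261137419320555
{'time_s': np.float64(1.2), 'qpos': array([67.44, 18.31, 89.64,  0.  , 72.05, -1.15]), 'qvel': array([ 0.07,  0.1 ,  0.08, -0.02,  0.04, -0.03]), 'effort': array([-0.000e+00, -4.124e+01, -2.322e+01,  7.000e-02,  4.000e-02,
       -0.000e+00]), 'ee_pos': array([209.96, 535.31, 197.09]), 'ee_rot': array([179.99,  -0.  , 158.58]), 'force': array([ 0.24, -0.4 , -0.04]), 'torque': array([-0.  ,  0.  ,  0.01]), 'gripper_force': np.float64(0.0), 'gripper_width': np.float64(91.35)}
```

The order asked is red jar, green jar, bare tomato, brush, then painted tomato. First I'll turn to yaw 90, where tool x = world y and tool y = world x, and come down a little.

Call:
arm_command(
  motion=[
    {"offset": [0, 0, 0.01], "spin": 0.171},
    {"offset": [0, 0, 0.01], "spin": 0.171},
    {"offset": [0, 0, 0.01], "spin": 0.171},
    {"offset": [0, 0, 0.01], "spin": 0.171},
    {"offset": [0, 0, 0.01], "spin": 0.171},
  ],
  jaw=0.09,
  newtons=20,
)

```text
time_s: 1.82
ee_pos: [210.0, 535.4, 146.8]
ee_rot: [180.0, -0.0, 109.3]
force: [0.6, -0.2, -0.5]
gripper_width: 90.0
gripper_force: 0.0
```

Call:
arm_command(
  motion=[
    {"offset": [0, 0, 0.01], "spin": 0.171},
    {"offset": [0, 0, 0.01], "spin": 0.171},
    {"offset": [0, 0, 0], "spin": 0},
  ],
)

```text
time_s: 2.2
ee_pos: [209.7, 534.8, 126.4]
ee_rot: [-180.0, 0.1, 90.1]
force: [0.3, 0.0, -0.7]
gripper_width: 89.9
gripper_force: 0.0
```

Call:
arm_command(
  motion=[
    {"offset": [-0.0466, 0.0134, 0], "spin": 0},
    {"offset": [-0.0466, 0.0134, 0], "spin": 0},
    {"offset": [-0.0466, 0.0134, 0], "spin": 0},
    {"offset": [-0.0466, 0.0134, 0], "spin": 0},
    {"offset": [-0.0466, 0.0134, 0], "spin": 0},
  ],
)

```text
time_s: 2.82
ee_pos: [277.6, 301.3, 127.8]
ee_rot: [179.9, -0.1, 90.2]
force: [0.5, 0.4, 0.5]
gripper_width: 90.2
gripper_force: 0.0
```

Call:
arm_command(
  motion=[
    {"offset": [-0.0466, 0.0134, 0], "spin": 0},
    {"offset": [-0.0466, 0.0134, 0], "spin": 0},
    {"offset": [-0.0466, 0.0134, 0], "spin": 0},
    {"offset": [-0.0466, 0.0134, 0], "spin": 0},
    {"offset": [-0.0466, 0.0134, 0], "spin": 0},
  ],
)

```text
time_s: 3.45
ee_pos: [344.8, 67.9, 127.9]
ee_rot: [179.9, -0.0, 90.2]
force: [0.3, 0.5, 0.0]
gripper_width: 90.1
gripper_force: 0.0
```

Call:
arm_command(
  motion=[
    {"offset": [-0.0466, 0.0134, 0], "spin": 0},
    {"offset": [-0.0466, 0.0134, 0], "spin": 0},
    {"offset": [-0.0466, 0.0134, 0], "spin": 0},
    {"offset": [-0.0466, 0.0134, 0], "spin": 0},
    {"offset": [-0.0466, 0.0134, 0], "spin": 0},
  ],
)

```text
time_s: 4.08
ee_pos: [411.7, -165.6, 127.8]
ee_rot: [179.9, 0.0, 90.2]
force: [0.9, 0.4, 0.3]
gripper_width: 89.9
gripper_force: 0.0
```

Call:
arm_command(
  motion=[
    {"offset": [-0.0466, 0.0134, 0], "spin": 0},
    {"offset": [-0.0466, 0.0134, 0], "spin": 0},
    {"offset": [-0.0466, 0.0134, 0], "spin": 0},
    {"offset": [-0.0466, 0.0134, 0], "spin": 0},
    {"offset": [-0.0466, 0.0134, 0], "spin": 0},
  ],
)

```text
time_s: 4.7
ee_pos: [478.6, -398.5, 127.7]
ee_rot: [179.9, 0.0, 90.2]
force: [0.3, -0.5, 0.4]
gripper_width: 90.0
gripper_force: 0.0
```

Call:
arm_command(
  motion=[
    {"offset": [0, 0, 0], "spin": 0},
    {"offset": [0, 0, 0], "spin": 0},
  ],
)

```text
time_s: 4.95
ee_pos: [477.6, -396.1, 127.0]
ee_rot: [-180.0, -0.1, 90.1]
force: [0.6, -0.2, -0.2]
gripper_width: 90.3
gripper_force: 0.0
```

Call:
arm_command(
  motion=[
    {"offset": [0, 0, 0.023], "spin": 0},
    {"offset": [0, 0, 0.023], "spin": 0},
    {"offset": [0, 0, 0.023], "spin": 0},
    {"offset": [0, 0, 0.023], "spin": 0},
    {"offset": [0, 0, 0], "spin": 0},
  ],
)

```text
time_s: 5.58
ee_pos: [476.7, -394.3, 34.0]
ee_rot: [-179.8, -0.2, 90.1]
force: [1.0, -0.1, -0.5]
gripper_width: 89.6
gripper_force: 0.0
```

Call:
arm_command(
  motion=[
    {"offset": [0, 0, 0], "spin": 0},
    {"offset": [0, 0, 0], "spin": 0},
    {"offset": [0, 0, 0], "spin": 0},
    {"offset": [0, 0, 0], "spin": 0},
    {"offset": [0, 0, 0], "spin": 0},
  ],
  jaw=0.03,
  newtons=20,
)

```text
time_s: 6.2
ee_pos: [478.0, -396.7, 35.1]
ee_rot: [180.0, 0.0, 90.0]
force: [0.7, 0.4, 0.7]
gripper_width: 42.8
gripper_force: 0.0
```

Call:
arm_command(
  motion=[
    {"offset": [0, 0, 0], "spin": 0},
    {"offset": [0, 0, 0], "spin": 0},
  ],
)

```text
time_s: 6.45
ee_pos: [477.9, -396.8, 35.1]
ee_rot: [-180.0, -0.0, 90.0]
force: [-0.3, 0.3, 1.6]
gripper_width: 40.4
gripper_force: 20.0
```

The width of 40 mm is smaller than the 46 mm body, so I'll look before lifting.

Run:
```python
from h import *
p,d=env.grab_frame("side"); a=p[70:170,290:420]
q,d2=env.grab_frame("top"); b=q[170:270,400:530]
cv2.imwrite("pics/g1.png",np.hstack([cv2.resize(x,(390,300),interpolation=cv2.INTER_CUBIC) for x in(a,b)]))
```

```text
(no output)
```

View pics/g1.png

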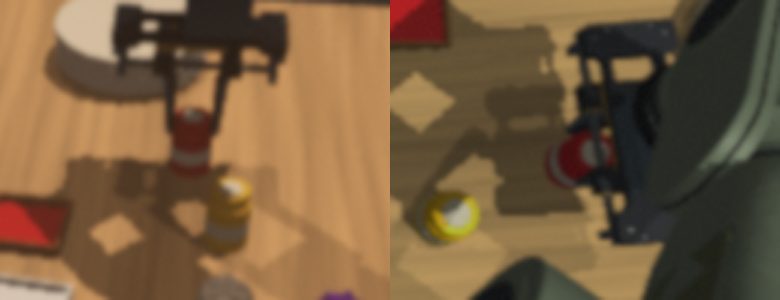

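The fingers seem to sit high on the jar, or off-centre in y. I'll check with projections into the side view.

Run:
```python
from h import *
p,d=env.grab_frame("side"); W=cloud("side",d)
H,S,V=cv2.split(cv2.cvtColor(p,cv2.COLOR_BGR2HSV))
m=((H<8)|(H>172))&(S>130); m[:, :335]=0; m[:,375:]=0; m[:100]=0; m[140:]=0
P=W[m]; P=P[np.isfinite(P[:,0])]; print(np.percentile(P,[2,50,98],axis=0).round())
def proj(n,X):
    c,R,e=cm(n); q=(np.array(X)-e)@R; return (c["cx"]+c["fx"]*q[0]/q[2]).round(1),(c["cy"]+c["fy"]*q[1]/q[2]).round(1)
for X in [(478,-397,0),(478,-397,65),(458,-397,21),(498,-397,21),(458,-397,48),(498,-397,48)]: print(X,proj("side",X),proj("top",X))
# rows of cloud: dark finger pixels
for u in (343,346,349,352,355,358,361,364,367):
    print(u,[(v,*W[v,u].round().tolist(),p[v,u].tolist()) for v in range(100,131,5)])
```

```text
[[ 460. -394.    4.]
 [ 478. -379.   49.]
 [ 495. -372.   65.]]
(478, -397, 0) (np.float64(352.2), np.float64(124.9)) (np.float64(458.6), np.float64(224.4))
(478, -397, 65) (np.float64(353.6), np.float64(108.2)) (np.float64(467.7), np.float64(220.3))
(458, -397, 21) (np.float64(358.7), np.float64(120.0)) (np.float64(462.7), np.float64(230.3))
(498, -397, 21) (np.float64(346.7), np.float64(119.2)) (np.float64(460.2), np.float64(216.0))
(458, -397, 48) (np.float64(359.3), np.float64(113.0)) (np.float64(466.5), np.float64(228.8))
(498, -397, 48) (np.float64(347.2), np.float64(112.3)) (np.float64(463.9), np.float64(214.2))
343 [(100, 517.0, -534.0, 10.0, [48, 62, 80]), (105, 516.0, -514.0, 2.0, [77, 122, 168]), (110, 514.0, -486.0, -1.0, [80, 127, 173]), (115, 512.0, -456.0, -2.0, [85, 133, 182]), (120, 511.0, -421.0, 1.0, [84, 133, 182]), (125, 509.0, -395.0, -1.0, [41, 66, 91]), (130, 507.0, -364.0, 0.0, [35, 55, 76])]
346 [(100, 504.0, -379.0, 104.0, [33, 40, 50]), (105, 503.0, -379.0, 86.0, [34, 45, 60]), (110, 502.0, -381.0, 67.0, [33, 44, 59]), (115, 502.0, -454.0, 0.0, [60, 93, 13
[... 1568 characters left out ...]
, 448.0, -403.0, -2.0, [57, 91, 129]), (130, 448.0, -370.0, 0.0, [35, 65, 92])]
364 [(100, 448.0, -381.0, 107.0, [41, 56, 74]), (105, 446.0, -376.0, 92.0, [63, 95, 130]), (110, 440.0, -495.0, -2.0, [82, 129, 176]), (115, 440.0, -460.0, 1.0, [92, 145, 196]), (120, 439.0, -431.0, -0.0, [93, 146, 197]), (125, 438.0, -403.0, -1.0, [48, 76, 105]), (130, 442.0, -282.0, 63.0, [79, 138, 176])]
367 [(100, 430.0, -559.0, 1.0, [93, 146, 196]), (105, 430.0, -527.0, -0.0, [95, 150, 201]), (110, 429.0, -496.0, -1.0, [94, 148, 200]), (115, 429.0, -464.0, -1.0, [93, 147, 197]), (120, 429.0, -429.0, 1.0, [91, 143, 194]), (125, 428.0, -405.0, -2.0, [69, 111, 154]), (130, 433.0, -285.0, 62.0, [116, 170, 205])]
```

The depth shows the fingertips near z ≈ 50, with y correct. So the fingers really end about 30 mm higher than the stated geometry gives, and they hold the lid. I'll reopen, go 25 mm lower and regrip while watching the force.

Call:
arm_command(
  motion=[
    {"offset": [0, 0, 0], "spin": 0},
    {"offset": [0, 0, 0], "spin": 0},
    {"offset": [0, 0, 0], "spin": 0},
    {"offset": [0, 0, 0.005], "spin": 0},
    {"offset": [0, 0, 0.005], "spin": 0},
  ],
  jaw=0.075,
)

```text
time_s: 7.22
ee_pos: [477.9, -396.6, 24.6]
ee_rot: [-180.0, -0.0, 90.0]
force: [0.3, 0.3, -0.3]
gripper_width: 75.1
gripper_force: 0.0
```

Call:
arm_command(
  motion=[
    {"offset": [0, 0, 0.005], "spin": 0},
    {"offset": [0, 0, 0], "spin": 0},
  ],
)

```text
time_s: 7.48
ee_pos: [477.6, -396.4, 19.3]
ee_rot: [-179.9, -0.1, 90.0]
force: [-0.3, 0.1, -0.6]
gripper_width: 75.0
gripper_force: 0.0
```

Run:
```python
from h import *
p,d=env.grab_frame("side"); W=cloud("side",d)
for u in (340,342,344,360,363,365,367): print(u,[(v,round(float(W[v,u,1])),round(float(W[v,u,2]))) for v in range(104,130,2)])
cv2.imwrite("pics/g2.png",cv2.resize(p[70:150,300:410],None,fx=6,fy=6,interpolation=cv2.INTER_CUBIC))
```

```text
340 [(104, -376, 90), (106, -378, 82), (108, -379, 74), (110, -379, 67), (112, -380, 58), (114, -376, 53), (116, -381, 42), (118, -377, 37), (120, -428, -4), (122, -411, -1), (124, -400, -1), (126, -387, -1), (128, -378, -2)]
342 [(104, -382, 87), (106, -378, 83), (108, -382, 72), (110, -376, 69), (112, -381, 58), (114, -384, 49), (116, -377, 45), (118, -438, -2), (120, -424, -1), (122, -415, -4), (124, -399, -1), (126, -387, 0), (128, -378, -2)]
344 [(104, -527, -2), (106, -509, 1), (108, -496, 1), (110, -485, 0), (112, -477, -3), (114, -463, -2), (116, -451, -3), (118, -437, -1), (120, -422, 0), (122, -413, -2), (124, -399, 0), (126, -390, -2), (128, -378, -1)]
360 [(104, -538, -5), (106, -524, -4), (108, -401, 65), (110, -390, 64), (112, -393, 54), (114, -391, 48), (116, -392, 40), (118, -390, 34), (120, -390, 26), (122, -389, 19), (124, -406, -1), (126, -394, -1), (128, -380, 1)]
363 [(104, -529, 2), (106, -520, -1), (108, -513, -5), (110, -491, 1), (112, -480, 0), (114, -473, -4), (116, -456, -1), (118, -443, 0), (120, -435, -3), (122, -418, 0), (124, -404, 1), (126, -397, -2), (128, -386, -2)]
365 [(104, -539, -4), (106, -524, -3), (108, -506, 0), (110, -492, 0), (112, -484, -3), (114, -470, -2), (116, -394, 40), (118, -386, 37), (120, -431, -1), (122, -418, 1), (124, -410, -2), (126, -397, -2), (128, -386, -2)]
367 [(104, -384, 91), (106, -378, 88), (108, -378, 81), (110, -377, 74), (112, -375, 67), (114, -379, 58), (116, -380, 49), (118, -378, 43), (120, -430, 1), (122, -422, -2), (124, -408, -1), (126, -400, -3), (128, -386, -1)]
```

View pics/g2.png

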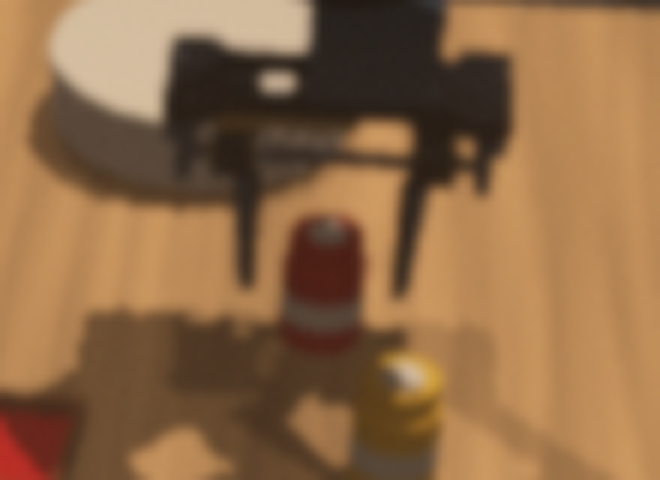

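The picture and depth put the fingertips at z ≈ 36 with the reading at 19, so tip = reading + 17. I'll go down another 14 mm and grip.

Call:
arm_command(
  motion=[
    {"offset": [0, 0, 0.007], "spin": 0},
    {"offset": [0, 0, 0.007], "spin": 0},
    {"offset": [0, 0, 0], "spin": 0},
  ],
)

```text
time_s: 7.9
ee_pos: [477.5, -396.2, 5.1]
ee_rot: [-179.9, -0.1, 90.0]
force: [-0.6, 0.7, 0.3]
gripper_width: 75.2
gripper_force: 0.0
```

Call:
arm_command(
  motion=[
    {"offset": [0, 0, 0], "spin": 0},
    {"offset": [0, 0, 0], "spin": 0},
    {"offset": [0, 0, 0], "spin": 0},
    {"offset": [0, 0, 0], "spin": 0},
    {"offset": [0, 0, 0], "spin": 0},
  ],
  jaw=0.03,
)

```text
time_s: 8.52
ee_pos: [478.0, -396.7, 6.2]
ee_rot: [180.0, 0.0, 90.0]
force: [-0.6, -0.5, 1.9]
gripper_width: 45.5
gripper_force: 20.0
```

Call:
arm_command(
  motion=[
    {"offset": [0, 0, -0.01], "spin": 0},
    {"offset": [0, 0, -0.02], "spin": 0},
    {"offset": [0, 0, -0.02], "spin": 0},
  ],
)

```text
time_s: 8.9
ee_pos: [478.0, -396.6, 56.8]
ee_rot: [-180.0, -0.0, 90.0]
force: [-0.0, 0.5, -1.0]
gripper_width: 45.5
gripper_force: 20.0
```

Call:
arm_command(
  motion=[
    {"offset": [0.0264, 0.0338, 0], "spin": 0},
    {"offset": [0.0264, 0.0338, 0], "spin": 0},
    {"offset": [0.0264, 0.0338, 0], "spin": 0},
    {"offset": [0.0264, 0.0338, 0], "spin": 0},
    {"offset": [0.0264, 0.0338, 0], "spin": 0},
  ],
)

```text
time_s: 9.52
ee_pos: [648.0, -263.7, 56.5]
ee_rot: [180.0, 0.0, 90.0]
force: [0.7, -0.7, -1.5]
gripper_width: 45.4
gripper_force: 20.0
```

Call:
arm_command(
  motion=[
    {"offset": [0, 0, 0], "spin": 0},
    {"offset": [0, 0, 0], "spin": 0},
    {"offset": [0, 0, 0], "spin": 0},
  ],
)

```text
time_s: 9.9
ee_pos: [645.9, -265.5, 56.1]
ee_rot: [-180.0, -0.0, 89.9]
force: [-0.1, -0.1, -0.4]
gripper_width: 45.7
gripper_force: 20.0
```

Run:
```python
from h import *
p,d=env.grab_frame("side"); cv2.imwrite("pics/c1.png",cv2.resize(p[80:180,230:380],None,fx=5,fy=5,interpolation=cv2.INTER_CUBIC))
```

```text
(no output)
```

View pics/c1.png

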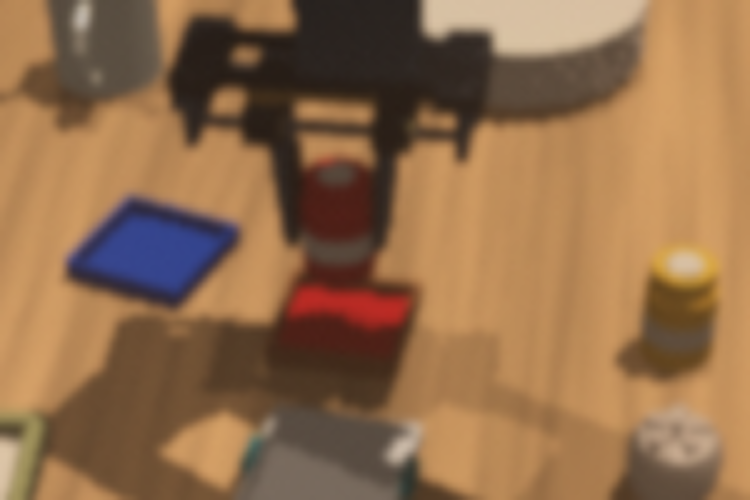

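The jar is held upright above the red tray (centre about pixel (298,146)). Next I lower it 45 mm, release and rise.

Call:
arm_command(
  motion=[
    {"offset": [0, 0, 0.015], "spin": 0},
    {"offset": [0, 0, 0.015], "spin": 0},
    {"offset": [0, 0, 0.01], "spin": 0},
    {"offset": [0, 0, 0.004], "spin": 0},
    {"offset": [0, 0, 0], "spin": 0},
  ],
)

```text
time_s: 10.58
ee_pos: [646.9, -264.6, 11.6]
ee_rot: [-180.0, -0.0, 90.0]
force: [0.4, 0.0, -1.5]
gripper_width: 45.5
gripper_force: 20.0
```

Call:
arm_command(
  motion=[
    {"offset": [0, 0, 0.001], "spin": 0},
    {"offset": [0, 0, 0], "spin": 0},
  ],
)

```text
time_s: 10.82
ee_pos: [647.2, -264.8, 11.5]
ee_rot: [180.0, 0.0, 90.0]
force: [-0.2, -0.2, -1.7]
gripper_width: 45.8
gripper_force: 20.0
```

Call:
arm_command(
  motion=[
    {"offset": [0, 0, 0.001], "spin": 0},
    {"offset": [0, 0, 0], "spin": 0},
  ],
)

```text
time_s: 11.08
ee_pos: [647.1, -264.7, 10.2]
ee_rot: [180.0, 0.0, 90.0]
force: [0.4, -0.3, -0.9]
gripper_width: 45.5
gripper_force: 20.0
```

Call:
arm_command(
  motion=[
    {"offset": [0, 0, 0], "spin": 0},
    {"offset": [0, 0, 0], "spin": 0},
    {"offset": [0, 0, 0], "spin": 0},
    {"offset": [0, 0, -0.01], "spin": 0},
    {"offset": [0, 0, -0.06], "spin": 0},
  ],
  jaw=0.075,
)

```text
time_s: 11.7
ee_pos: [644.2, -263.5, 76.8]
ee_rot: [-179.5, -0.2, 90.0]
force: [0.5, 0.2, 0.5]
gripper_width: 74.8
gripper_force: 0.0
```

Call:
arm_command(
  motion=[
    {"offset": [0.04, -0.0207, 0], "spin": 0},
    {"offset": [0.04, -0.0207, 0], "spin": 0},
    {"offset": [0.04, -0.0207, 0], "spin": 0},
    {"offset": [0.04, -0.0207, 0], "spin": 0},
    {"offset": [0.04, -0.0207, 0], "spin": 0},
  ],
)

```text
time_s: 12.32
ee_pos: [543.1, -63.5, 81.0]
ee_rot: [179.9, -0.0, 90.0]
force: [0.4, 0.9, -0.6]
gripper_width: 74.9
gripper_force: 0.0
```

Call:
arm_command(
  motion=[
    {"offset": [0.04, -0.0207, 0], "spin": 0},
    {"offset": [0.04, -0.0207, 0], "spin": 0},
    {"offset": [0.04, -0.0207, 0], "spin": 0},
    {"offset": [0.04, -0.0207, 0], "spin": 0},
    {"offset": [0.04, -0.0207, 0], "spin": 0},
  ],
)

```text
time_s: 12.95
ee_pos: [439.7, 136.6, 81.0]
ee_rot: [179.9, -0.0, 90.0]
force: [0.2, -0.0, -0.4]
gripper_width: 74.8
gripper_force: 0.0
```

Call:
arm_command(
  motion=[
    {"offset": [0, 0, 0], "spin": 0},
    {"offset": [0, 0, 0], "spin": 0},
    {"offset": [0, 0, 0], "spin": 0},
  ],
)

```text
time_s: 13.32
ee_pos: [440.7, 134.5, 80.3]
ee_rot: [180.0, -0.0, 89.9]
force: [1.6, 0.6, -0.7]
gripper_width: 75.1
gripper_force: 0.0
```

Run:
```python
from h import *
p,d=env.grab_frame("side"); cv2.imwrite("pics/c2.png",cv2.resize(p[100:280,230:430],None,fx=3,fy=3,interpolation=cv2.INTER_CUBIC))
```

```text
(no output)
```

View pics/c2.png

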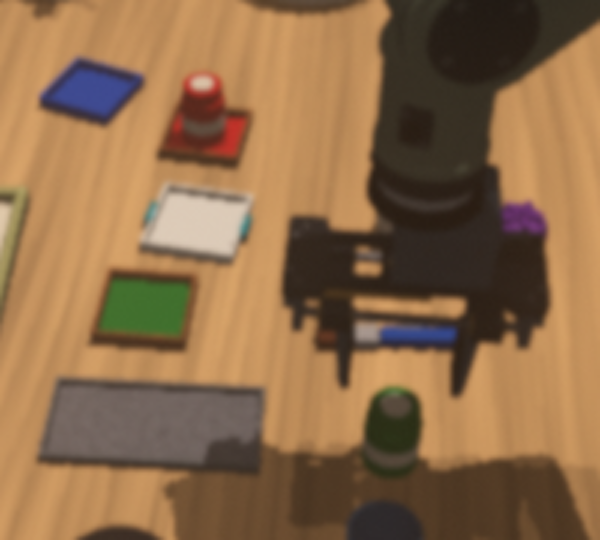

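The red jar stands in the middle of the red tray (about pixel (297,145)), and the gripper straddles the green jar.

Call:
arm_command(
  motion=[
    {"offset": [0, 0, 0.025], "spin": 0},
    {"offset": [0, 0, 0.025], "spin": 0},
    {"offset": [0, 0, 0.016], "spin": 0},
    {"offset": [0, 0, 0.008], "spin": 0},
    {"offset": [0, 0, 0], "spin": 0},
  ],
)

```text
time_s: 14.0
ee_pos: [440.1, 134.9, 5.8]
ee_rot: [-180.0, 0.0, 90.0]
force: [0.5, 0.0, 0.3]
gripper_width: 75.0
gripper_force: 0.0
```

Call:
arm_command(
  motion=[
    {"offset": [0, 0, 0], "spin": 0},
    {"offset": [0, 0, 0], "spin": 0},
    {"offset": [0, 0, 0], "spin": 0},
    {"offset": [0, 0, 0], "spin": 0},
    {"offset": [0, 0, 0], "spin": 0},
  ],
  jaw=0.03,
)

```text
time_s: 14.62
ee_pos: [440.5, 135.5, 6.4]
ee_rot: [179.9, -0.0, 90.0]
force: [-0.3, 0.0, 3.9]
gripper_width: 45.5
gripper_force: 20.0
```

Call:
arm_command(
  motion=[
    {"offset": [0, 0, 0], "spin": 0},
    {"offset": [0, 0, -0.01], "spin": 0},
    {"offset": [0, 0, -0.02], "spin": 0},
    {"offset": [0, 0, -0.02], "spin": 0},
  ],
)

```text
time_s: 15.12
ee_pos: [439.2, 135.1, 56.4]
ee_rot: [-179.9, 0.0, 90.0]
force: [0.4, 0.4, -1.0]
gripper_width: 45.5
gripper_force: 20.0
```

Call:
arm_command(
  motion=[
    {"offset": [-0.0276, 0.0452, 0], "spin": 0},
    {"offset": [-0.0276, 0.0452, 0], "spin": 0},
    {"offset": [-0.0276, 0.0452, 0], "spin": 0},
    {"offset": [-0.0276, 0.0452, 0], "spin": 0},
    {"offset": [-0.0276, 0.0452, 0], "spin": 0},
  ],
)

```text
time_s: 15.75
ee_pos: [666.6, -3.6, 55.7]
ee_rot: [-179.9, -0.0, 90.0]
force: [0.7, 0.8, -1.8]
gripper_width: 45.4
gripper_force: 20.0
```

Call:
arm_command(
  motion=[
    {"offset": [0, 0, 0], "spin": 0},
    {"offset": [0, 0, 0], "spin": 0},
    {"offset": [0, 0, 0], "spin": 0},
    {"offset": [0, 0, 0], "spin": 0},
  ],
)

```text
time_s: 16.25
ee_pos: [665.2, -1.9, 56.4]
ee_rot: [-180.0, -0.0, 90.1]
force: [0.5, 0.3, -1.5]
gripper_width: 45.5
gripper_force: 20.0
```

Call:
arm_command(
  motion=[
    {"offset": [0, 0, 0.015], "spin": 0},
    {"offset": [0, 0, 0.015], "spin": 0},
    {"offset": [0, 0, 0.01], "spin": 0},
    {"offset": [0, 0, 0.004], "spin": 0},
    {"offset": [0, 0, 0.002], "spin": 0},
  ],
)

```text
time_s: 16.88
ee_pos: [665.4, -2.7, 10.5]
ee_rot: [-179.9, -0.0, 90.0]
force: [-5.5, -0.1, 9.2]
gripper_width: 45.3
gripper_force: 20.0
```

Call:
arm_command(
  motion=[
    {"offset": [0, 0, 0], "spin": 0},
    {"offset": [0, 0, 0], "spin": 0},
  ],
)

```text
time_s: 17.12
ee_pos: [666.4, -2.7, 10.5]
ee_rot: [179.9, -0.0, 90.0]
force: [-0.3, 0.6, 0.9]
gripper_width: 45.5
gripper_force: 20.0
```

Call:
arm_command(
  motion=[
    {"offset": [0, 0, 0], "spin": 0},
    {"offset": [0, 0, 0], "spin": 0},
    {"offset": [0, 0, 0], "spin": 0},
    {"offset": [0, 0, -0.01], "spin": 0},
    {"offset": [0, 0, -0.06], "spin": 0},
  ],
  jaw=0.08,
)

```text
time_s: 17.75
ee_pos: [663.0, -2.6, 77.1]
ee_rot: [-179.5, -0.0, 90.0]
force: [1.2, 0.2, 0.8]
gripper_width: 79.9
gripper_force: 0.0
```

Call:
arm_command(
  motion=[
    {"offset": [-0.0263, -0.046, 0], "spin": 0},
    {"offset": [-0.0263, -0.046, 0], "spin": 0},
    {"offset": [-0.0263, -0.046, 0], "spin": 0},
    {"offset": [-0.0263, -0.046, 0], "spin": 0},
    {"offset": [-0.0263, -0.046, 0], "spin": 0},
  ],
)

```text
time_s: 18.38
ee_pos: [434.9, -135.0, 80.9]
ee_rot: [179.9, 0.0, 90.0]
force: [0.5, -0.9, 0.9]
gripper_width: 80.0
gripper_force: 0.0
```

Call:
arm_command(
  motion=[
    {"offset": [0, 0, 0], "spin": 0},
    {"offset": [0, 0, 0], "spin": 0},
    {"offset": [0, 0, 0], "spin": 0},
    {"offset": [0, 0, 0], "spin": 0},
  ],
)

```text
time_s: 18.88
ee_pos: [436.9, -133.8, 80.0]
ee_rot: [180.0, -0.0, 90.1]
force: [-0.3, 0.2, -0.9]
gripper_width: 79.8
gripper_force: 0.0
```

Run:
```python
from h import *
p,d=env.grab_frame("side"); cv2.imwrite("pics/c3.png",cv2.resize(p[90:270,230:430],None,fx=3,fy=3,interpolation=cv2.INTER_CUBIC))
```

```text
(no output)
```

View pics/c3.png

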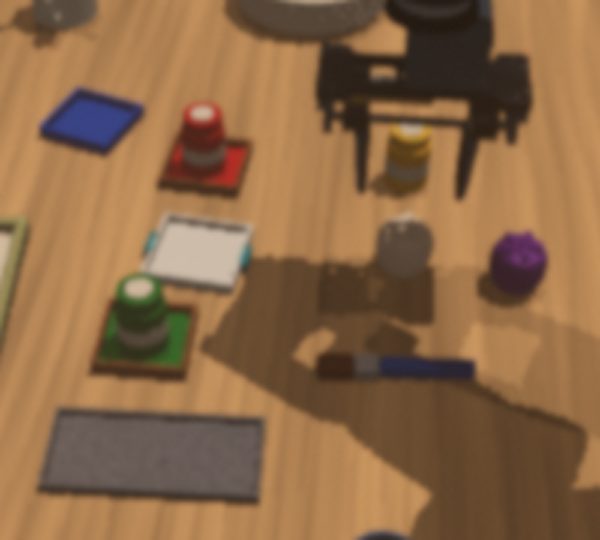

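The green jar is in the green tray at about pixel (277,197), and the gripper straddles the cream tomato. I'll go down to reading -3 (tips at about 14) and grip.

Call:
arm_command(
  motion=[
    {"offset": [0, 0, 0.03], "spin": 0},
    {"offset": [0, 0, 0.025], "spin": 0},
    {"offset": [0, 0, 0.02], "spin": 0},
    {"offset": [0, 0, 0.008], "spin": 0},
    {"offset": [0, 0, 0], "spin": 0},
  ],
)

```text
time_s: 19.55
ee_pos: [436.1, -134.0, -3.2]
ee_rot: [-180.0, -0.0, 90.0]
force: [-1.3, -0.1, 0.1]
gripper_width: 79.8
gripper_force: 0.0
```

Call:
arm_command(
  motion=[
    {"offset": [0, 0, 0], "spin": 0},
    {"offset": [0, 0, 0], "spin": 0},
    {"offset": [0, 0, 0], "spin": 0},
    {"offset": [0, 0, 0], "spin": 0},
    {"offset": [0, 0, 0], "spin": 0},
  ],
  jaw=0.03,
)

```text
time_s: 20.18
ee_pos: [436.3, -134.3, -2.5]
ee_rot: [180.0, 0.0, 90.0]
force: [-0.3, -0.1, 5.9]
gripper_width: 53.2
gripper_force: 20.0
```

Call:
arm_command(
  motion=[
    {"offset": [0, 0, 0], "spin": 0},
    {"offset": [0, 0, -0.01], "spin": 0},
    {"offset": [0, 0, -0.02], "spin": 0},
    {"offset": [0, 0, -0.02], "spin": 0},
  ],
)

```text
time_s: 20.68
ee_pos: [435.7, -134.1, 47.7]
ee_rot: [-180.0, -0.0, 90.0]
force: [-0.2, -0.2, -0.4]
gripper_width: 53.0
gripper_force: 20.0
```

Call:
arm_command(
  motion=[
    {"offset": [0.002, 0.0393, 0], "spin": 0},
    {"offset": [0.002, 0.0393, 0], "spin": 0},
    {"offset": [0.002, 0.0393, 0], "spin": 0},
    {"offset": [0.002, 0.0393, 0], "spin": 0},
    {"offset": [0.002, 0.0393, 0], "spin": 0},
  ],
)

```text
time_s: 21.3
ee_pos: [633.4, -124.0, 47.0]
ee_rot: [-180.0, -0.0, 90.0]
force: [-0.2, 0.3, -0.7]
gripper_width: 53.3
gripper_force: 20.0
```

Call:
arm_command(
  motion=[
    {"offset": [0, 0, 0], "spin": 0},
    {"offset": [0, 0, 0], "spin": 0},
    {"offset": [0, 0, 0], "spin": 0},
    {"offset": [0, 0, 0], "spin": 0},
  ],
)

```text
time_s: 21.8
ee_pos: [631.7, -124.3, 47.3]
ee_rot: [-180.0, -0.0, 90.0]
force: [-0.2, -0.5, -1.4]
gripper_width: 53.2
gripper_force: 20.0
```

Call:
arm_command(
  motion=[
    {"offset": [0, 0, 0.015], "spin": 0},
    {"offset": [0, 0, 0.015], "spin": 0},
    {"offset": [0, 0, 0.01], "spin": 0},
    {"offset": [0, 0, 0.004], "spin": 0},
    {"offset": [0, 0, 0.002], "spin": 0},
  ],
)

```text
time_s: 22.42
ee_pos: [631.8, -124.1, 1.5]
ee_rot: [-179.9, -0.0, 90.0]
force: [-5.4, 0.5, 9.7]
gripper_width: 52.9
gripper_force: 20.0
```

Call:
arm_command(
  motion=[
    {"offset": [0, 0, 0], "spin": 0},
    {"offset": [0, 0, 0], "spin": 0},
  ],
)

```text
time_s: 22.68
ee_pos: [632.7, -124.2, 1.6]
ee_rot: [180.0, 0.0, 90.0]
force: [-1.6, 0.7, 1.7]
gripper_width: 52.9
gripper_force: 20.0
```

Call:
arm_command(
  motion=[
    {"offset": [0, 0, 0], "spin": 0},
    {"offset": [0, 0, 0], "spin": 0},
    {"offset": [0, 0, 0], "spin": 0},
    {"offset": [0, 0, -0.01], "spin": 0},
    {"offset": [0, 0, -0.06], "spin": 0},
  ],
  jaw=0.075,
)

```text
time_s: 23.3
ee_pos: [629.6, -123.6, 68.3]
ee_rot: [-179.5, -0.1, 90.0]
force: [1.4, 0.6, -0.2]
gripper_width: 75.1
gripper_force: 0.0
```

Call:
arm_command(
  motion=[
    {"offset": [0.0266, -0.0396, 0], "spin": 0},
    {"offset": [0.0266, -0.0396, 0], "spin": 0},
    {"offset": [0.0266, -0.0396, 0], "spin": 0},
    {"offset": [0.0266, -0.0396, 0], "spin": 0},
    {"offset": [0.0266, -0.0396, 0], "spin": 0},
  ],
)

```text
time_s: 23.92
ee_pos: [433.6, 9.5, 71.8]
ee_rot: [179.9, -0.0, 90.0]
force: [-0.0, 0.9, -0.1]
gripper_width: 75.2
gripper_force: 0.0
```

Call:
arm_command(
  motion=[
    {"offset": [0, 0, 0], "spin": 0.151},
    {"offset": [0, 0, 0], "spin": 0.151},
    {"offset": [0, 0, 0], "spin": 0.151},
    {"offset": [0, 0, 0], "spin": 0.151},
    {"offset": [0, 0, 0], "spin": 0.151},
  ],
  jaw=0.04,
)

```text
time_s: 24.55
ee_pos: [434.9, 8.9, 71.8]
ee_rot: [179.9, -0.1, 46.5]
force: [0.3, 0.0, -0.7]
gripper_width: 39.9
gripper_force: 0.0
```

Call:
arm_command(
  motion=[
    {"offset": [0, 0, 0], "spin": 0.151},
    {"offset": [0, 0, 0], "spin": 0.151},
    {"offset": [0, 0, 0], "spin": 0.151},
    {"offset": [0, 0, 0], "spin": 0.151},
    {"offset": [0, 0, 0], "spin": 0.151},
  ],
)

```text
time_s: 25.18
ee_pos: [434.9, 8.8, 71.8]
ee_rot: [-180.0, -0.1, 3.2]
force: [-0.3, -0.3, -0.4]
gripper_width: 39.7
gripper_force: 0.0
```

Call:
arm_command(
  motion=[
    {"offset": [0, 0, 0], "spin": 0},
    {"offset": [0, 0, 0], "spin": 0},
    {"offset": [0, 0, 0], "spin": 0},
  ],
)

```text
time_s: 25.55
ee_pos: [434.5, 8.8, 71.2]
ee_rot: [-180.0, -0.0, 3.6]
force: [-1.3, -0.0, -0.5]
gripper_width: 39.7
gripper_force: 0.0
```

Run:
```python
from h import *
p,d=env.grab_frame("side"); cv2.imwrite("pics/c4.png",cv2.resize(p[90:270,230:430],None,fx=3,fy=3,interpolation=cv2.INTER_CUBIC))
W=cloud("side",d); P=W[130:235,300:420].reshape(-1,3)
k=(P[:,2]>7)&(P[:,2]<22)&(P[:,0]>350)&(P[:,0]<530)&(abs(P[:,1]-10)<30); print(k.sum(),cv2.minAreaRect(P[k][:,:2].astype(np.float32)))
```

```text
323 ((437.54486083984375, 10.353659629821777), (137.24398803710938, 24.386035919189453), 5.057443141937256)
```

View pics/c4.png

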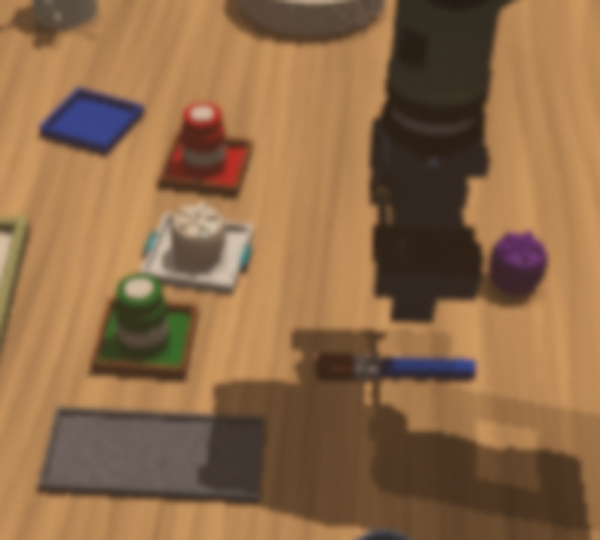

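The cream tomato stands in the tub at about pixel (296,170). The brush's measured pose still agrees (angle about 4°). I'll approach its handle gently, watching the force.

Call:
arm_command(
  motion=[
    {"offset": [0, 0, 0.03], "spin": 0},
    {"offset": [0, 0, 0.025], "spin": 0},
    {"offset": [0, 0, 0.015], "spin": 0},
    {"offset": [0, 0, 0.008], "spin": 0},
    {"offset": [0, 0, 0], "spin": 0},
  ],
)

```text
time_s: 26.22
ee_pos: [434.3, 8.8, -7.2]
ee_rot: [-180.0, 0.0, 3.5]
force: [0.0, 0.3, 0.1]
gripper_width: 40.1
gripper_force: 0.0
```

Call:
arm_command(
  motion=[
    {"offset": [0, 0, 0.001], "spin": 0},
    {"offset": [0, 0, 0.001], "spin": 0},
    {"offset": [0, 0, 0], "spin": 0},
  ],
)

```text
time_s: 26.6
ee_pos: [434.6, 8.8, -8.7]
ee_rot: [-180.0, -0.0, 3.5]
force: [0.0, -0.7, 0.2]
gripper_width: 40.3
gripper_force: 0.0
```

Call:
arm_command(
  motion=[
    {"offset": [0, 0, 0.001], "spin": 0},
    {"offset": [0, 0, 0.001], "spin": 0},
    {"offset": [0, 0, 0], "spin": 0},
  ],
)

```text
time_s: 26.98
ee_pos: [434.4, 8.8, -11.0]
ee_rot: [-180.0, 0.0, 3.5]
force: [0.2, -1.0, 0.5]
gripper_width: 40.0
gripper_force: 0.0
```

Tips are at about 3 mm with no contact. Now I grip.

Call:
arm_command(
  motion=[
    {"offset": [0, 0, 0], "spin": 0},
    {"offset": [0, 0, 0], "spin": 0},
    {"offset": [0, 0, 0], "spin": 0},
    {"offset": [0, 0, 0], "spin": 0},
    {"offset": [0, 0, 0], "spin": 0},
  ],
  jaw=0.005,
  newtons=25,
)

```text
time_s: 27.6
ee_pos: [434.5, 8.8, -11.0]
ee_rot: [-180.0, -0.0, 3.5]
force: [-0.5, 0.1, 0.3]
gripper_width: 15.4
gripper_force: 25.0
```

Call:
arm_command(
  motion=[
    {"offset": [0, 0, 0], "spin": 0},
    {"offset": [0, 0, -0.01], "spin": 0},
    {"offset": [0, 0, -0.02], "spin": 0},
    {"offset": [0, 0, -0.02], "spin": 0},
    {"offset": [0, 0, 0], "spin": 0},
  ],
)

```text
time_s: 28.22
ee_pos: [435.9, 8.8, 40.6]
ee_rot: [180.0, -0.2, 3.5]
force: [0.1, 0.8, -0.3]
gripper_width: 15.9
gripper_force: 25.0
```

Run:
```python
from h import *
p,d=env.grab_frame("side"); cv2.imwrite("pics/c5.png",cv2.resize(p[130:270,300:430],None,fx=4,fy=4,interpolation=cv2.INTER_CUBIC))
W=cloud("side",d); P=W[150:260,300:420].reshape(-1,3)
k=(P[:,2]>45)&(P[:,2]<75)&(P[:,0]>350)&(P[:,0]<530)&(abs(P[:,1]-10)<30); Q=P[k]
for a in range(365,515,10):
    s=Q[abs(Q[:,0]-a)<5]; print(a,len(s),np.percentile(s,50,axis=0).round() if len(s) else "",np.ptp(s,0).round() if len(s) else "")
```

```text
365 0  
375 28 [375.  11.  63.] [ 8. 16. 14.]
385 12 [385.  13.  57.] [8. 5. 9.]
395 12 [395.  14.  58.] [8. 2. 9.]
405 12 [405.  15.  57.] [8. 4. 8.]
415 11 [414.  17.  62.] [ 9. 12. 15.]
425 13 [425.  25.  67.] [10.  5. 12.]
435 12 [436.  27.  66.] [8. 3. 8.]
445 12 [446.  27.  65.] [ 8.  4. 11.]
455 11 [457.  20.  57.] [ 8.  6. 11.]
465 24 [467.  20.  62.] [ 9. 21. 14.]
475 35 [475.  19.  63.] [10. 23. 13.]
485 35 [485.  20.  62.] [10. 24. 14.]
495 36 [495.  21.  63.] [10. 24. 13.]
505 30 [505.  17.  63.] [ 8. 21. 13.]
```

View pics/c5.png

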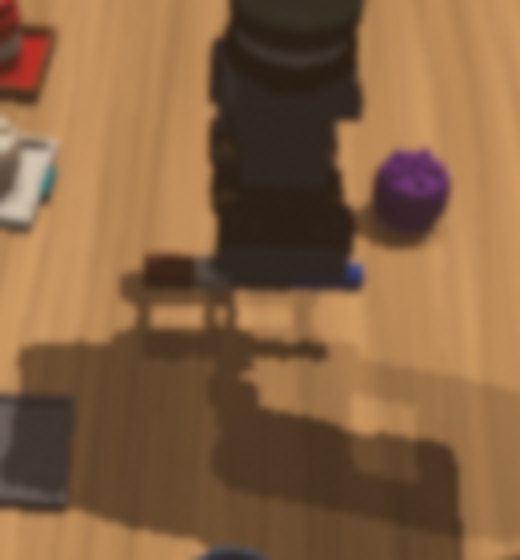

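The brush is held level. Next I carry it to the grey tray.

Call:
arm_command(
  motion=[
    {"offset": [0.0404, -0.021, 0], "spin": 0},
    {"offset": [0.0404, -0.021, 0], "spin": 0},
    {"offset": [0.0404, -0.021, 0], "spin": 0},
    {"offset": [0.0404, -0.021, 0], "spin": 0},
    {"offset": [0.0404, -0.021, 0], "spin": 0},
  ],
)

```text
time_s: 28.9
ee_pos: [630.1, 126.6, 37.6]
ee_rot: [180.0, 0.1, 3.5]
force: [0.9, -1.0, 0.4]
gripper_width: 15.6
gripper_force: 25.0
```

Call:
arm_command(
  motion=[
    {"offset": [0, 0, 0], "spin": 0.02},
    {"offset": [0, 0, 0], "spin": 0},
    {"offset": [0, 0, 0], "spin": 0},
  ],
)

```text
time_s: 29.28
ee_pos: [628.3, 125.2, 38.6]
ee_rot: [180.0, 0.1, 2.3]
force: [0.1, -0.1, -0.5]
gripper_width: 15.7
gripper_force: 25.0
```

Call:
arm_command(
  motion=[
    {"offset": [0, 0, 0.015], "spin": 0},
    {"offset": [0, 0, 0.015], "spin": 0},
    {"offset": [0, 0, 0.01], "spin": 0},
    {"offset": [0, 0, 0.004], "spin": 0},
    {"offset": [0, 0, 0], "spin": 0},
  ],
)

```text
time_s: 29.9
ee_pos: [629.6, 125.9, -5.3]
ee_rot: [-180.0, 0.0, 2.3]
force: [-0.1, 0.4, 0.1]
gripper_width: 15.7
gripper_force: 25.0
```

Call:
arm_command(
  motion=[
    {"offset": [0, 0, 0.001], "spin": 0},
    {"offset": [0, 0, 0], "spin": 0},
  ],
)

```text
time_s: 30.15
ee_pos: [630.0, 126.0, -5.6]
ee_rot: [-180.0, -0.0, 2.3]
force: [-0.6, 0.4, -0.4]
gripper_width: 15.8
gripper_force: 25.0
```

Call:
arm_command(
  motion=[
    {"offset": [0, 0, 0.001], "spin": 0},
    {"offset": [0, 0, 0], "spin": 0},
  ],
)

```text
time_s: 30.4
ee_pos: [629.7, 125.9, -6.9]
ee_rot: [-180.0, -0.0, 2.3]
force: [-1.6, -0.5, -0.2]
gripper_width: 15.8
gripper_force: 25.0
```

Call:
arm_command(
  motion=[
    {"offset": [0, 0, 0], "spin": 0},
    {"offset": [0, 0, 0], "spin": 0},
    {"offset": [0, 0, 0], "spin": 0},
    {"offset": [0, 0, -0.02], "spin": 0},
    {"offset": [0, 0, -0.06], "spin": 0},
  ],
  jaw=0.034,
)

```text
time_s: 31.02
ee_pos: [627.1, 125.4, 70.5]
ee_rot: [179.9, 0.5, 2.3]
force: [0.9, 0.8, 0.5]
gripper_width: 34.0
gripper_force: 0.0
```

Call:
arm_command(
  motion=[
    {"offset": [0, 0, 0], "spin": -0.153},
    {"offset": [0, 0, 0], "spin": -0.153},
    {"offset": [0, 0, 0], "spin": -0.153},
    {"offset": [0, 0, 0], "spin": -0.153},
    {"offset": [0, 0, 0], "spin": -0.153},
  ],
)

```text
time_s: 31.65
ee_pos: [629.7, 125.9, 73.0]
ee_rot: [-180.0, -0.0, 46.5]
force: [-0.4, -0.7, 0.1]
gripper_width: 34.1
gripper_force: 0.0
```

Call:
arm_command(
  motion=[
    {"offset": [0, 0, 0], "spin": -0.153},
    {"offset": [0, 0, 0], "spin": -0.153},
    {"offset": [0, 0, 0], "spin": -0.153},
    {"offset": [0, 0, 0], "spin": -0.153},
    {"offset": [0, 0, 0], "spin": -0.153},
  ],
  jaw=0.08,
)

```text
time_s: 32.28
ee_pos: [629.7, 125.9, 73.1]
ee_rot: [180.0, -0.0, 90.3]
force: [-0.1, 0.3, 0.4]
gripper_width: 79.4
gripper_force: 0.0
```

Call:
arm_command(
  motion=[
    {"offset": [0.0534, -0.033, 0], "spin": 0},
    {"offset": [0.0534, -0.033, 0], "spin": 0},
    {"offset": [0.0534, -0.033, 0], "spin": 0},
    {"offset": [0.0534, -0.033, 0], "spin": 0},
    {"offset": [0.0534, -0.033, 0], "spin": 0},
  ],
)

```text
time_s: 32.9
ee_pos: [464.3, 393.4, 73.3]
ee_rot: [180.0, -0.0, 90.0]
force: [0.6, 0.2, -0.3]
gripper_width: 79.8
gripper_force: 0.0
```

Call:
arm_command(
  motion=[
    {"offset": [0, 0, 0], "spin": 0},
    {"offset": [0, 0, 0], "spin": 0},
    {"offset": [0, 0, 0], "spin": 0},
  ],
)

```text
time_s: 33.28
ee_pos: [466.3, 390.5, 73.1]
ee_rot: [180.0, 0.0, 89.9]
force: [0.6, 0.4, -0.1]
gripper_width: 80.0
gripper_force: 0.0
```

Run:
```python
from h import *
p,d=env.grab_frame("side"); cv2.imwrite("pics/c6.png",cv2.resize(p[120:400,200:440],None,fx=2.1,fy=2.1,interpolation=cv2.INTER_CUBIC))
W=cloud("side",d); P=W[320:385,310:375].reshape(-1,3); P=P[(P[:,2]>20)&(P[:,2]<40)]
P=P[abs(P[:,0]-465)<29]; print(len(P),P.min(0).round(),P.max(0).round())
```

```text
194 [439. 374.  21.] [491. 423.  40.]
```

View pics/c6.png

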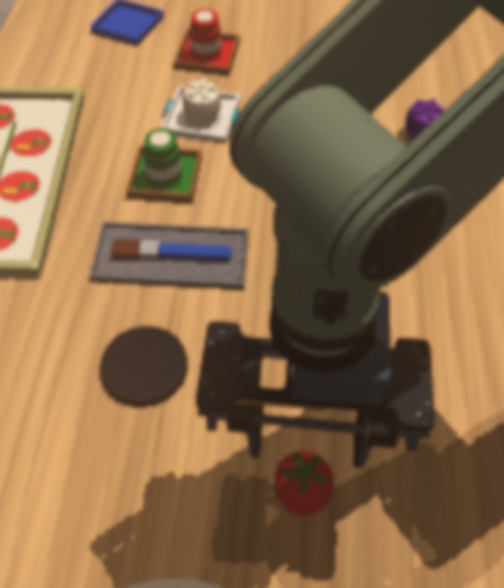

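The brush lies lengthwise in the grey tray (about pixel (281,239)), and the gripper straddles the painted tomato. I'll grip and carry it slowly to the slab.

Call:
arm_command(
  motion=[
    {"offset": [0, 0, 0.025], "spin": 0},
    {"offset": [0, 0, 0.025], "spin": 0},
    {"offset": [0, 0, 0.018], "spin": 0},
    {"offset": [0, 0, 0.008], "spin": 0},
    {"offset": [0, 0, 0], "spin": 0},
  ],
)

```text
time_s: 33.95
ee_pos: [465.8, 391.1, -3.1]
ee_rot: [-180.0, 0.0, 89.9]
force: [-0.2, 0.1, -0.2]
gripper_width: 80.1
gripper_force: 0.0
```

Call:
arm_command(
  motion=[
    {"offset": [0, 0, 0], "spin": 0},
    {"offset": [0, 0, 0], "spin": 0},
    {"offset": [0, 0, 0], "spin": 0},
    {"offset": [0, 0, 0], "spin": 0},
    {"offset": [0, 0, 0], "spin": 0},
  ],
  jaw=0.03,
  newtons=20,
)

```text
time_s: 34.58
ee_pos: [465.7, 392.0, -2.4]
ee_rot: [180.0, -0.0, 90.0]
force: [-0.3, -0.8, 4.4]
gripper_width: 53.2
gripper_force: 20.0
```

Call:
arm_command(
  motion=[
    {"offset": [0, 0, 0], "spin": 0},
    {"offset": [0, 0, -0.01], "spin": 0},
    {"offset": [0, 0, -0.015], "spin": 0},
    {"offset": [0, 0, -0.015], "spin": 0},
    {"offset": [0, 0, -0.01], "spin": 0},
  ],
)

```text
time_s: 35.2
ee_pos: [465.9, 392.1, 48.6]
ee_rot: [179.9, -0.1, 90.0]
force: [-0.5, 0.2, -0.3]
gripper_width: 53.2
gripper_force: 20.0
```

Call:
arm_command(
  motion=[
    {"offset": [-0.0118, 0.0172, 0], "spin": 0},
    {"offset": [-0.0118, 0.0172, 0], "spin": 0},
    {"offset": [-0.0118, 0.0172, 0], "spin": 0},
    {"offset": [-0.0118, 0.0172, 0], "spin": 0},
    {"offset": [-0.0118, 0.0172, 0], "spin": 0},
  ],
)

```text
time_s: 35.83
ee_pos: [552.8, 331.6, 46.7]
ee_rot: [-180.0, 0.0, 90.0]
force: [-0.1, -0.1, -0.5]
gripper_width: 53.2
gripper_force: 20.0
```

Call:
arm_command(
  motion=[
    {"offset": [-0.0118, 0.0172, 0], "spin": 0},
    {"offset": [-0.0118, 0.0172, 0], "spin": 0},
    {"offset": [-0.0118, 0.0172, 0], "spin": 0},
    {"offset": [-0.0118, 0.0172, 0], "spin": 0},
    {"offset": [-0.0118, 0.0172, 0], "spin": 0},
  ],
)

```text
time_s: 36.45
ee_pos: [638.6, 273.0, 47.1]
ee_rot: [180.0, -0.0, 90.0]
force: [-0.3, 0.0, -0.4]
gripper_width: 53.0
gripper_force: 20.0
```

Call:
arm_command(
  motion=[
    {"offset": [0, 0, 0], "spin": 0},
    {"offset": [0, 0, 0], "spin": 0},
    {"offset": [0, 0, 0], "spin": 0},
    {"offset": [0, 0, 0], "spin": 0},
  ],
)

```text
time_s: 36.95
ee_pos: [636.9, 274.2, 47.2]
ee_rot: [-180.0, -0.0, 90.0]
force: [0.2, 0.9, -0.8]
gripper_width: 53.1
gripper_force: 20.0
```

Run:
```python
from h import *
p,d=env.grab_frame("side"); V=p.max(2); m=np.zeros_like(V); m[270:330,235:305]=(V[270:330,235:305]<65)
v,u=np.nonzero(m); X=onz("side",u,v,12)[:,:2]; print(len(X),np.percentile(X,[1,50,99],axis=0).round())
W=cloud("side",d); P=W[230:330,230:310].reshape(-1,3); Q=P[(P[:,2]>68)&(P[:,2]<90)&(abs(P[:,0]-637)<30)]; print(Q.min(0).round(),Q.max(0).round(),env.state()["ee_pos"])
cv2.imwrite("pics/c7.png",cv2.resize(p[190:340,200:350],None,fx=3.5,fy=3.5,interpolation=cv2.INTER_CUBIC))
```

```text
1152 [[593. 218.]
 [634. 286.]
 [691. 326.]]
[607. 262.  68.] [667. 306.  90.] [637.02179256 274.20009376  47.17333834]
```

View pics/c7.png

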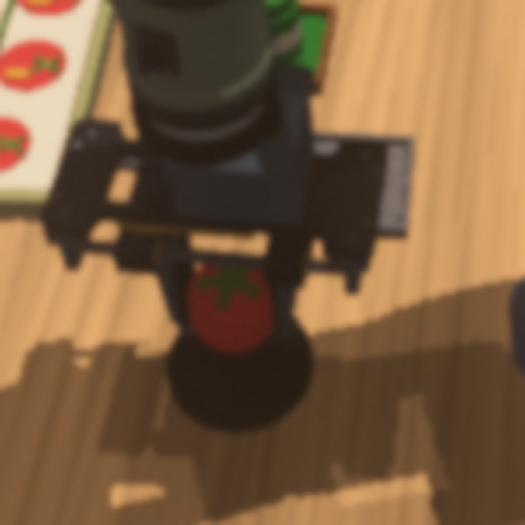

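The tomato is upright over the slab. Next I lower it 38 mm, release and retreat, then check from above.

Call:
arm_command(
  motion=[
    {"offset": [0, 0, 0.012], "spin": 0},
    {"offset": [0, 0, 0.012], "spin": 0},
    {"offset": [0, 0, 0.008], "spin": 0},
    {"offset": [0, 0, 0.004], "spin": 0},
    {"offset": [0, 0, 0], "spin": 0},
  ],
)

```text
time_s: 37.62
ee_pos: [637.4, 273.7, 10.7]
ee_rot: [-180.0, 0.0, 90.0]
force: [-0.1, -0.8, 0.4]
gripper_width: 53.4
gripper_force: 20.0
```

Call:
arm_command(
  motion=[
    {"offset": [0, 0, 0.001], "spin": 0},
    {"offset": [0, 0, 0.001], "spin": 0},
    {"offset": [0, 0, 0], "spin": 0},
  ],
)

```text
time_s: 38.0
ee_pos: [637.7, 273.8, 9.7]
ee_rot: [179.9, -0.0, 90.0]
force: [-0.1, -0.6, 1.5]
gripper_width: 53.3
gripper_force: 20.0
```

Call:
arm_command(
  motion=[
    {"offset": [0, 0, 0], "spin": 0},
    {"offset": [0, 0, 0], "spin": 0},
    {"offset": [0, 0, 0], "spin": 0},
    {"offset": [0, 0, -0.02], "spin": 0},
    {"offset": [0, 0, -0.06], "spin": 0},
  ],
  jaw=0.08,
)

```text
time_s: 38.62
ee_pos: [635.0, 272.7, 85.9]
ee_rot: [-179.5, 0.2, 90.0]
force: [-0.1, -0.6, -0.2]
gripper_width: 80.1
gripper_force: 0.0
```

Call:
arm_command(
  motion=[
    {"offset": [0.02, -0.05, -0.02], "spin": 0},
    {"offset": [0.02, -0.05, -0.02], "spin": 0},
    {"offset": [0.02, -0.05, 0], "spin": 0},
    {"offset": [0.02, -0.05, 0], "spin": 0},
    {"offset": [0.02, -0.05, 0], "spin": 0},
  ],
)

```text
time_s: 39.25
ee_pos: [385.9, 374.2, 129.3]
ee_rot: [180.0, -0.0, 90.0]
force: [-0.2, 0.1, -0.4]
gripper_width: 80.5
gripper_force: 0.0
```

Call:
arm_command(
  motion=[
    {"offset": [0.02, 0, 0], "spin": 0},
    {"offset": [0.02, 0, 0], "spin": 0},
    {"offset": [0, 0, 0], "spin": 0},
  ],
)

```text
time_s: 39.62
ee_pos: [388.8, 415.3, 128.9]
ee_rot: [179.9, -0.0, 90.0]
force: [0.4, 0.2, -0.0]
gripper_width: 80.0
gripper_force: 0.0
```

Run:
```python
from h import *
p,d=env.grab_frame("top"); W=cloud("top",d)
for n,(x,y,b) in dict(slabtom=(637,275,12),bare=(633,-124,4),red=(647,-265,4),green=(666,-3,4)).items():
    Q=W[(abs(W[...,0]-x)<36)&(abs(W[...,1]-y)<36)&(W[...,2]>b+25)]; print(n,((Q.max(0)+Q.min(0))/2)[:2].round(),Q[:,2].max().round(),len(Q))
k=(abs(W[...,0]-634)<80)&(abs(W[...,1]-126)<34)&(W[...,2]>11)&(W[...,2]<30); print(cv2.minAreaRect(W[k][:,:2].astype(np.float32)))
m=(p.max(2)<60); m[:165]=0;m[212:]=0;m[:,:195]=0;m[:,242:]=0
Q=W[np.isfinite(W[...,0])&(abs(W[...,2]-12)<4)&(np.hypot(W[...,0]-637,W[...,1]-275)<55)]; print("slab",len(Q),((Q.max(0)+Q.min(0))/2).round(),np.ptp(Q,0).round())
cv2.imwrite("pics/end.png",cv2.resize(p[130:310,150:490],None,fx=2.3,fy=2.3,interpolation=cv2.INTER_CUBIC))
```

```text
slabtom [637. 276.] 68.0 308
bare [ 631. -124.] 60.0 295
red [ 645. -264.] 75.0 273
green [664.  -4.] 74.0 254
((634.50390625, 126.3071517944336), (138.7932891845703, 23.360429763793945), 0.7816242575645447)
slab 442 [638. 275.  12.] [90. 90.  8.]
```

View pics/end.png

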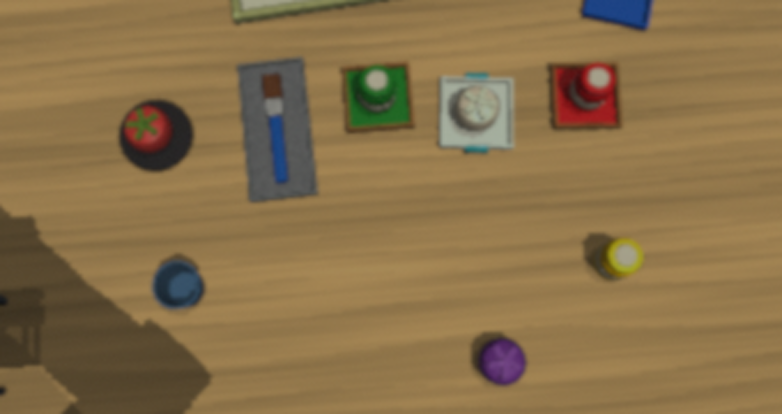

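The view from above shows everything placed. The tomato is centred within 1 mm on the slab, the brush lies in the grey tray, both jars and the cream tomato are upright and centred, and the look-alikes are untouched.

```bash
python3 -c "
from workcell import env; print(env.job_done())"
```

```text
the job is handed in; nothing more can be done
None
```

The job is done and handed in at about 40 s: all five things were placed in the order asked, and the last camera check showed each one where it belongs, with the jars and tomatoes upright.

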